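Cover the dish and index the reader slide

TASK

The dish in the carriage of the dish reader is loaded: first put the loose round lid on the carriage's well, so that it sits flat and fully down in it. Then take the upright knob at the front of the carriage and slide the carriage, lid on, along the rail towards the reading head until you feel its ball click into the notch opposite the head; finish there, still gripping the knob with the ball in the notch and everything at rest, and leave the other things on the bench where they are.

Things in the scene. Friction and masses are not known exactly. Their poses are not given: they have to be found in the camera images.
- rail: fixed dish reader rail on the bench: a 380 mm long, 90 mm wide aluminium base with a steel rail on it and black end stops. Origin on the bench under the rail's centre line, its y axis is the direction in which the carriage slides (carriage starts at the -y end, the robot's right), its -x side faces the robot
- carriage (a joint): travel of the carriage along the rail's +y, m, 0 at the right end, 0.225 at the left end; it lies at rail y = -0.100 + this value (well centre, knob and ball all have that y). About 1.5 N of friction; stays where it is left. At the start 0 to 0.04
- index_strip: fixed steel strip, 38 mm high, along the rear (+x) side of the rail, with one gap in it (the notch, 9 mm wide) that the carriage's ball drops into. Origin on the bench, on the rail's centre line, exactly in line with the notch; axes parallel to the rail's. Set elsewhere along the rail in every run (rail y 0.02 to 0.08). The carriage is in the notch when its y along the rail is that of this origin
- knob: black upright round knob, 18 mm diameter, standing on a tongue 85 mm in front (rail -x) of the well's centre, fixed to the carriage. Origin at its foot, 29 mm above the bench; top 74 mm above the bench; its lowest 5 mm flare to 22 mm. Grip from above; best with the fingers closing along the rail
- knob_grip (a point): point on the knob's axis at a good gripping height, 59 mm above the bench (15 mm under its top)
- well_seat (a point): moves with the carriage: where the lid's origin is when the lid is fully down, 48 mm above the bench on the well's axis. The well is a grey plastic ring on the carriage (84 x 90 mm), outer diameter 80, inner 71 mm, rim 54 mm above the bench (6 mm above this point), with a fixed petri dish inside (top 3 mm below this point)
- lid: loose round lid, about 70 g: aluminium disc, 84 mm diameter, 4 mm thick; under it a plug, 64 mm diameter, 6 mm deep, chamfered (3.5 mm spare all round); on top a black knob, 18 mm diameter, flaring to 24 mm over its lowest 4 mm. Origin at the centre of the plug's underside; disc top at 10, knob from 10 to 40 mm above it. Starts plug down on the bench right or left of the reader
- tape_roll: bystander: roll of beige tape lying flat, 100 mm diameter, 25 mm high, on the side of the reader where the lid is not; origin at the centre of its underside
- timer: bystander: flat bench timer, 58 x 66 x 16 mm, in front of the reader; origin at the centre of its underside
- dish: bystander: closed petri dish, 64 mm diameter, 15 mm high, on the bench in front of the reader; origin at the centre of its underside
- beaker: bystander: empty beaker, 55 mm diameter, 70 mm high, behind the reader to the left; origin at the centre of its underside
- dropper: bystander: amber dropper bottle, 33 mm diameter, 102 mm high, behind the reader to the right; origin at the centre of its underside
- pen: bystander: marker pen, 135 mm long, 16 mm thick, lying in front of the reader; origin at the centre of its underside
- lens (a point): centre of the round black lens on the front of the white reading head (60 mm wide, 82 mm high, 67 to 119 mm behind the rail's centre line), exactly above the notch, 60 mm above the bench, 58 mm behind the rail's centre line
- ball_tip (a point): moves with the carriage: tip of the sprung 12 mm steel ball in the middle of its rear side, 31 mm above the bench, riding on the strip. It drops 1.5 mm into the notch, pulls the carriage in over the last 4 mm from either side, and then takes 8 to 12 N along the rail to push out again. The carriage can run on past the notch; no harm if it is brought back
Mind the look-alikes: they are no part of the job. Of the things like the lid, leave any that is turquoise; of the rest the larger one is meant.

How it is judged:
By the outcome, as a careful person would: the job done as asked, in the order asked, and still so for the second after the job is handed in, while the arm keeps its last pose, push and grip.
It also fails if it takes over 56 s, if anything falls off the work surface, if the arm or the gripper's body presses on something with over 40 N, if the wrist force passes 120 N, or if a joint passes its speed limit or range.

ROBOT

A 6-joint arm with a two-finger parallel gripper is mounted at the origin on a cart in front of the work surface, level with it; the furniture and walls round the work are solid. World frame = base frame: x ahead of the robot, y to its left, z up, the work surface at z = 0. Lengths are in mm, angles in rad, forces in N, time in s.
With the tool pointing down it reaches from about 375 to 900 mm from the base axis. Payload 3.1 kg.
Tool frame: the origin (TCP) lies between the finger pads; the fingertips stand 19 mm ahead of it and the grasp point (between the pads) is the TCP (manip.tip_reach is the distance from the TCP to the fingertips, in mm); z points along the fingers, y is the direction in which the jaws open and shut (so a half turn about z gives the same grasp; the last joint's range is limited). The gripper opens to 85 mm and grips with 20 to 120 N. Pads are 22 mm wide; open, the fingers measure 114 mm over their backs; the gripper's body (76 mm by 85 mm) begins 54 mm behind the grasp point. The pads swing forward as they close: fully open they stand 13 mm farther back than shut.
Start: joints at [0.984, 0.527, 1.433, -0, 1.181, -0.178], TCP at [248.401, 573.493, 250.31] pointing down, gripper open.
Joint ranges: [-3.08, 3.08], [-0.75, 2.2], [0.22, 2.44], [-1.43, 4.57], [0, 2.65], [-2.85, 2.85]. Speed limits (rad/s): [2.79, 2.79, 3.14, 3.14, 3.14, 3.14].

INTERFACE

Orientations are given as a rotation vector (axis times angle).
In Python, from cell import manip gives the robot as it stands.
- The arm moves only by the shell command python3 -m pendant 'ROWS' [FORCE]. ROWS is JSON, a list of rows, each a list of 7 numbers: the finger opening in m, from 0 to 0.0854, then the shift along the tool's x, y, z in m, then the turn, a rotation vector about the tool's x, y, z in degrees. In form: [[gripper, tx, ty, tz, wx, wy, wz], ...]. A call has 1 to 12 rows; each row is the pose to reach, as a shift and turn from the pose measured when the call began, along the tool's axes at that moment; what a row does not reach only later rows make up. A row lasts 1/10 s, in which the tool goes at most 50 mm and 8.59 degrees, less where a joint would pass 70% of its speed; a pose out of reach is approached as far as the arm can. A call with a gripper value outside its range is refused whole. The fingers move at their own pace and stop on an object; FORCE is the grip in N (left out, the last holds). Time passes only in rows, so rows that repeat a pose let the fingers close. It gives the time, the measured TCP pose, the force and the opening at its end, in the units of the state.
- manip.get_state(): the state, without advancing time (a new reading comes with each control period).
- manip.grab_frame(name): name is "scene" or "top" or "wrist"; returns the picture (384x512x3 uint8, red, green, blue); there is no depth.
- manip.calibration(name): a dict with "K" (3x3 intrinsics, pixels), "position" and "rotation" of the camera in the world; the wrist camera has in their place "T_tool_cam" (4x4, takes a point from camera to tool coordinates, whose origin is the TCP and whose axes are the flange's). Camera axes: x right, y down, z forward; pixel columns grow to the right and rows downward; lengths in mm; the calibration is good to about 2 mm. A picture is of the moment at which its call begins: read the wrist's pose just before it. calibration takes no time and is no camera call.
- manip.finish_job(): hands the job in, once; it reports no verdict.
The state is a dict: "time": time; "joints": joint angles; "dq": joint speeds; "joint_torque": joint torques, N m; "ee_pos": TCP position; "tool_rot": TCP orientation; "ft_force": force on the tool from outside, world axes, zero at the start; "moment": the same for the moment, N m; "width": opening from 0.0 (shut) to 1.0 (fully open).
Only numpy, scipy, OpenCV 4.12 (cv2) and the standard library are available. Lean on these libraries where they do the work, as an engineer would, in place of code of your own. Each camera call takes 0.05 s, during which the arm holds its last target.

## Working session

There is one attempt and no reset: what is moved stays moved. The work goes in short steps, Python scripts to look and compute and a shell command to move; the robot and the scene stay as the last step left them, time stands still between calls to the robot, and variables do not carry over. Pictures are saved under pics/ and viewed, and the job is handed in when it is done.

```bash
ls; mkdir -p pics; python3 - <<'E'
from cell import manip
import cv2
s=manip.get_state();print(s)
for n in("scene","top","wrist"):
    print(n,manip.calibration(n))
    cv2.imwrite(f"pics/{n}0.png",manip.grab_frame(n)[:,:,::-1])
E
```

```text
pics
{'time': 0.0, 'joints': array([ 9.83498480e-01,  5.28469515e-01,  1.43389832e+00, -2.31774281e-05,
        1.18137979e+00, -1.78536909e-01]), 'dq': array([-0.00023544,  0.00125784, -0.00038005, -0.00053103, -0.00026571,
        0.00013216]), 'joint_torque': array([-5.49194738e-04, -4.42350698e+01, -1.78018320e+01, -2.51341407e-04,
        8.57577834e-03,  7.52658480e-06]), 'ee_pos': array([248.04339107, 572.94298592, 249.33277272]), 'tool_rot': array([-0.63744614, -3.07543874,  0.00315166]), 'ft_force': array([-1.13529342, -0.17159391, -0.68077517]), 'moment': array([ 0.03006094, -0.02157108, -0.01247145]), 'width': 1.0040770147418256}
scene {'K': array([[361.77045348,   0.        , 260.1689944 ],
       [  0.        , 361.77045348, 191.27661896],
       [  0.        ,   0.        ,   1.        ]]), 'position': array([  -19.37631345, -1066.43727936,   815.20502714]), 'rotation': array([-2.09304625,  0.51076855, -0.30432908])}
top {'K': array([[347.23202839,   0.        , 259.414064  ],
       [  0.        , 347.23202839, 191.53188334],
       [  0.        ,   0.        ,   1.        ]]), 'position': array([ 473.30822496,  -29.61563002, 1226.77885483]), 'rotation': array([-2.23369572,  2.16812453, -0.09824343])}
wrist {'K': array([[290.38107045,   0.        , 259.19039611],
       [  0.        , 290.38107045, 190.62644442],
       [  0.        ,   0.        ,   1.        ]]), 'T_tool_cam': array([[ 4.97864757e-04, -9.45908568e-01, -3.24432942e-01,
         8.31378994e+01],
       [ 9.99999870e-01,  5.07467330e-04,  5.50098203e-05,
         3.53480436e-01],
       [ 1.12604858e-04, -3.24432927e-01,  9.45908697e-01,
        -1.23312067e+02],
       [ 0.00000000e+00,  0.00000000e+00,  0.00000000e+00,
         1.00000000e+00]])}
```

View pics/top0.png

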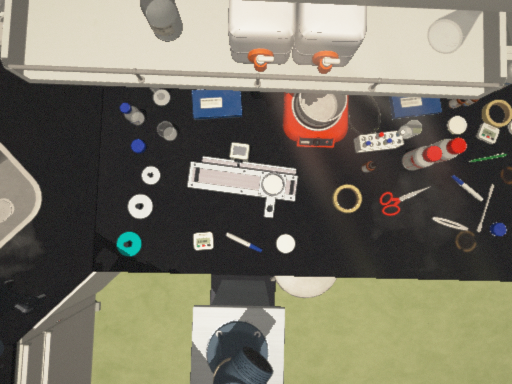

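View pics/scene0.png

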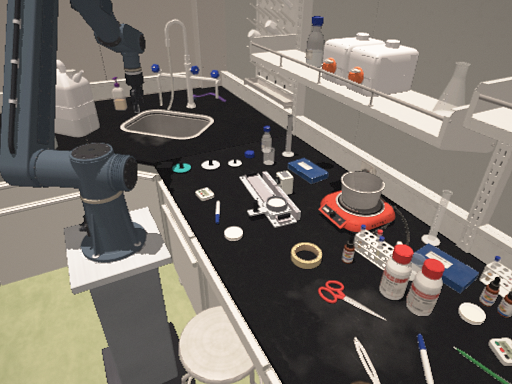

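View pics/wrist0.png

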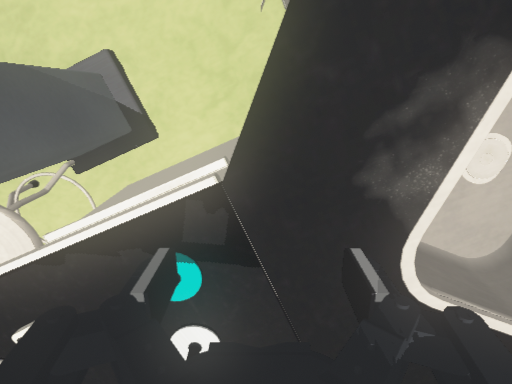

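The top view shows three lids on the left: turquoise at (129,244), a large white one at (140,206) and a smaller white one at (151,175). So the lid I want is at (140,206). The carriage well is near (272,184) and its knob near (269,208). The head is at (240,151). I'll zoom in next.

```bash
cat > h.py <<'E'
import numpy as np, cv2
from scipy.spatial.transform import Rotation as R
from cell import manip
def cam(n,st=None):
    c=manip.calibration(n)
    if n!="wrist": return c["K"],R.from_rotvec(c["rotation"]).as_matrix(),np.array(c["position"])
    T=c["T_tool_cam"]; Rt=R.from_rotvec(st["tool_rot"]).as_matrix()
    return c["K"],Rt@T[:3,:3],Rt@T[:3,3]+st["ee_pos"]
def ray(c,uv):
    K,Rm,p=c; d=Rm@np.linalg.inv(K)@np.array([uv[0],uv[1],1.]); return p,d/np.linalg.norm(d)
def plane(c,uv,z):
    p,d=ray(c,uv); return p+d*(z-p[2])/d[2]
def proj(c,X):
    K,Rm,p=c; q=K@(Rm.T@(np.array(X,float)-p)); return q[:2]/q[2]
def tri(rs):
    A=np.zeros((3,3));b=np.zeros(3)
    for p,d in rs:
        M=np.eye(3)-np.outer(d,d);A+=M;b+=M@p
    X=np.linalg.solve(A,b); return X,[np.linalg.norm((np.eye(3)-np.outer(d,d))@(X-p)) for p,d in rs]
E
python3 - <<'E'
from h import *
a=cv2.imread("pics/top0.png");b=cv2.imread("pics/scene0.png")
cv2.imwrite("pics/topc.png",cv2.resize(a[140:260,110:310],None,fx=4,fy=4,interpolation=cv2.INTER_CUBIC))
cv2.imwrite("pics/scenec.png",cv2.resize(b[140:250,160:320],None,fx=5,fy=5,interpolation=cv2.INTER_CUBIC))
c=cam("top")
for n,uv,z in[("lid",(140,206),10),("small",(151,175),10),("teal",(129,244),10),("well",(272,184),54),("knob",(269,208),74),("head",(240,151),82)]:
    print(n,plane(c,uv,z).round())
E
```

```text
lid [489. 354.  10.]
small [598. 321.  10.]
teal [357. 385.  10.]
well [ 576. -100.   54.]
knob [494. -91.  74.]
head [680.  11.  82.]
```

View pics/topc.png

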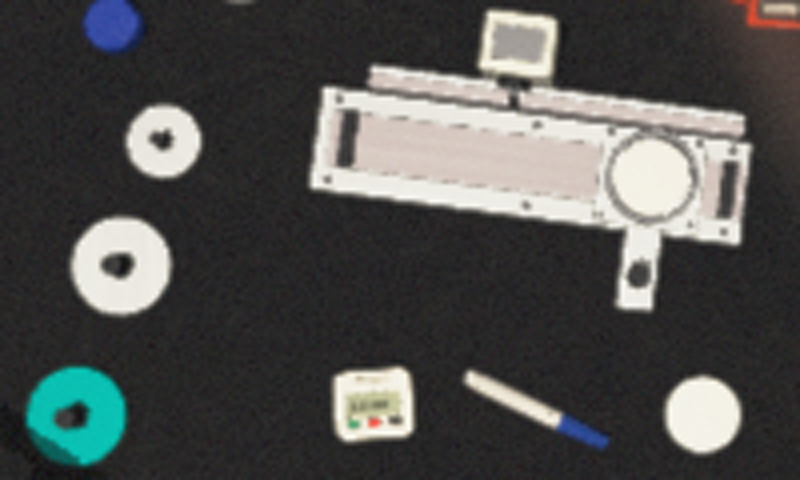

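View pics/scenec.png

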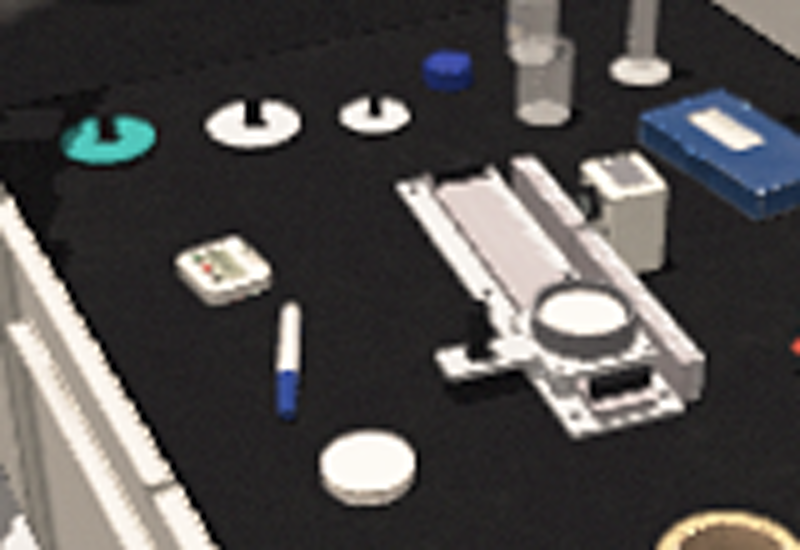

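```bash
cat >> h.py <<'E'
def blob(img,mask,uv,rad=40):
    n,l,s,c=cv2.connectedComponentsWithStats(mask.astype(np.uint8))
    i=l[int(uv[1]),int(uv[0])]
    return i,s[i] if i else None,c[i],(l==i)
def go(st,pos,yaxis):
    """shift in tool axes (m) and turn (deg) to reach pos, pointing down, tool y along +-yaxis"""
    Rt=R.from_rotvec(st["tool_rot"]).as_matrix()
    y=np.array([yaxis[0],yaxis[1],0.]);y/=np.linalg.norm(y)
    if y@Rt[:,1]<0:y=-y
    z=np.array([0,0,-1.]);x=np.cross(y,z)
    T=np.stack([x,y,z],1)
    return (Rt.T@(np.array(pos)-st["ee_pos"])/1000).round(4), np.degrees(R.from_matrix(Rt.T@T).as_rotvec()).round(2)
E
python3 - <<'E'
from h import *
a=cv2.imread("pics/top0.png");b=cv2.imread("pics/scene0.png")
ct,cs=cam("top"),cam("scene")
def ell(img,uv,thr=110):
    m=(img.min(axis=2)>thr).astype(np.uint8)
    i,s,c,l=blob(img,m,uv)
    cs_,_=cv2.findContours(l.astype(np.uint8),cv2.RETR_EXTERNAL,cv2.CHAIN_APPROX_NONE)
    e=cv2.fitEllipse(max(cs_,key=len)); return e
el=ell(a,(134,206));es=ell(b,(160+215/5,140+125/5));print(el,es)
print("lid",tri([ray(ct,el[0]),ray(cs,es[0])]), plane(ct,el[0],9))
el2=ell(a,(151-6,175));print("small",el2)
print("well top",plane(ct,(110+652/4,140+178/4),50),"scene",plane(cs,(160+583/5,140+312/5),50))
A=lambda u,v:(110+u/4,140+v/4); B=lambda u,v:(160+u/5,140+v/5)
print("knob",plane(ct,A(640,270),74),plane(cs,B(484,303),74))
p1=plane(ct,A(325,88),12);p2=plane(ct,A(750,146),12);p3=plane(ct,A(312,188),12);p4=plane(ct,A(740,243),12)
print(p1,p2,p3,p4)
st=manip.get_state();print(R.from_rotvec(st["tool_rot"]).as_matrix().round(3))
print("rail dir",p1-p2,p3-p4)
E
```

```text
((139.80543518066406, 206.0108642578125), (23.804519653320312, 24.263273239135742), 70.89700317382812) ((210.13438415527344, 164.33074951171875), (8.247808456420898, 18.071517944335938), 86.14852905273438)
lid (array([488.2245379 , 355.47279218,   6.70695898]), [np.float64(0.30008800210794273), np.float64(0.3000880021080309)]) [488.46991798 354.6218183    9.        ]
small ((150.32533264160156, 174.87498474121094), (17.382980346679688, 18.00875473022461), 77.12425231933594)
well top [ 574.35260796 -104.0129306    50.        ] scene [ 574.1957614  -110.61236049   50.        ]
knob [495.3778889  -94.55267328  74.        ] [496.49276201 -98.11634962  74.        ]
[647.82108633 182.6763162   12.        ] [ 608.60827021 -192.14671011   12.        ] [559.60492083 190.32654743  12.        ] [ 522.81352057 -185.22649995   12.        ]
[[-0.918  0.398 -0.001]
 [ 0.398  0.918 -0.001]
 [ 0.    -0.002 -1.   ]]
rail dir [ 39.21281612 374.8230263    0.        ] [ 36.79140025 375.55304738   0.        ]
```

```bash
python3 - <<'E'
from h import *
print(go(manip.get_state(),(488.3,355,140),(0.1,0.995)))
E
```

```text
(array([-0.3071, -0.1045,  0.1096]), array([ -0.09,  -0.03, -17.68]))
```

```bash
python3 -m pendant '[[0.0854,-0.05,-0.017,0.02,0,0,-3],[0.0854,-0.1,-0.034,0.04,0,0,-6],[0.0854,-0.15,-0.051,0.06,0,0,-9],[0.0854,-0.2,-0.068,0.08,0,0,-12],[0.0854,-0.25,-0.085,0.1,0,0,-15],[0.0854,-0.3071,-0.1045,0.1096,0,0,-17.7],[0.0854,-0.3071,-0.1045,0.1096,0,0,-17.7],[0.0854,-0.3071,-0.1045,0.1096,0,0,-17.7],[0.0854,-0.3071,-0.1045,0.1096,0,0,-17.7],[0.0854,-0.3071,-0.1045,0.1096,0,0,-17.7],[0.0854,-0.3071,-0.1045,0.1096,0,0,-17.7]]' 40
python3 - <<'E'
from h import *
st=manip.get_state(); im=manip.grab_frame("wrist")[:,:,::-1].copy(); cv2.imwrite("pics/w1.png",im)
print(st["ee_pos"],st["time"],st["ft_force"],abs(st["dq"]).max()); c=cam("wrist",st)
for z in(10,40): print(proj(c,(488.3,355,z)))
np.save("w1.npy",np.r_[st["ee_pos"],st["tool_rot"]])
E
```

```text
time: 1.25
ee_pos: [487.1, 356.1, 140.4]
tool_rot: [-0.154, -3.137, 0.002]
ft_force: [0.1, 1.0, -0.1]
width: 1.0
[487.1226353  356.06665398 140.37570195] 1.25 [ 0.10354308  1.01616386 -0.14698547] 0.005671765284845497
[258.12694217 187.9998301 ]
[257.94291988 199.48194211]
```

View pics/w1.png

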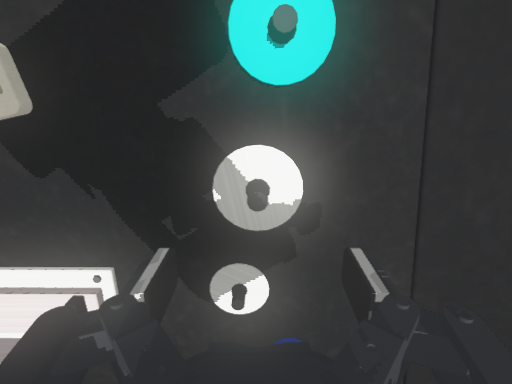

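The wrist view shows the lid's disc at (258,187) and its knob top at about (257,201). Both agree with my projections, so the lid is at about (488.3, 355). I'll descend, grip and lift.

```bash
python3 - <<'E'
from h import *
print(go(manip.get_state(),(488.4,355,35),(0.1,0.995)))
E
```

```text
(array([-0.0014, -0.0009,  0.1055]), array([-0.07, -0.03,  0.15]))
```

```bash
python3 -m pendant '[[0.05,-0.0014,-0.0009,0.03,0,0,0],[0.05,-0.0014,-0.0009,0.06,0,0,0],[0.05,-0.0014,-0.0009,0.08,0,0,0],[0.05,-0.0014,-0.0009,0.095,0,0,0],[0.05,-0.0014,-0.0009,0.1055,0,0,0],[0.05,-0.0014,-0.0009,0.1055,0,0,0],[0.05,-0.0014,-0.0009,0.1055,0,0,0]]' 40
python3 -m pendant '[[0.03,0,0,0,0,0,0],[0.02,0,0,0,0,0,0],[0.0,0,0,0,0,0,0],[0.0,0,0,0,0,0,0],[0.0,0,0,0,0,0,0],[0.0,0,0,0,0,0,0],[0.0,0,0,0,0,0,0]]' 40
```

```text
time: 2.0
ee_pos: [488.7, 355.4, 35.4]
tool_rot: [0.153, 3.138, -0.001]
ft_force: [0.1, 0.5, 0.5]
width: 0.581
time: 2.7
ee_pos: [489.4, 355.7, 36.6]
tool_rot: [0.153, 3.136, 0.0]
ft_force: [-0.6, -0.6, 6.3]
width: 0.184
```

```bash
python3 - <<'E'
from h import *
st=manip.get_state(); im=manip.grab_frame("wrist")[:,:,::-1].copy(); cv2.imwrite("pics/w2.png",im)
print(st)
E
```

```text
{'time': 2.7, 'joints': array([ 4.44253476e-01,  7.99715913e-01,  1.62167544e+00, -1.16544657e-03,
        7.18275189e-01, -1.02833577e+00]), 'dq': array([ 7.98673342e-05, -1.91256593e-04, -1.74462255e-03, -1.03404936e-04,
       -1.62381772e-04, -1.16908794e-04]), 'joint_torque': array([-1.25652054e-02, -4.37482452e+01, -8.95437241e+00,  3.34907183e-02,
       -1.66393728e-01,  5.36717664e-03]), 'ee_pos': array([489.44781959, 355.66788089,  36.60059254]), 'tool_rot': array([1.52725534e-01, 3.13581565e+00, 3.70359823e-04]), 'ft_force': array([-0.60863374, -0.59978632,  6.34118493]), 'moment': array([-0.20755839,  0.03375202, -0.00034671]), 'width': 0.184251893528971}
```

View pics/w2.png

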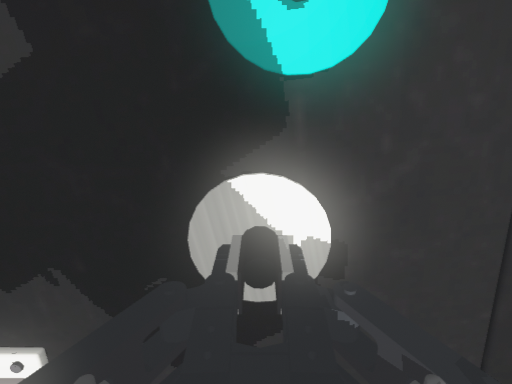

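```bash
python3 -m pendant '[[0,0,0,-0.005,0,0,0],[0,0,0,-0.02,0,0,0],[0,0,0,-0.05,0,0,0],[0,0,0,-0.09,0,0,0],[0,0,0,-0.125,0,0,0],[0,0,0,-0.125,0,0,0]]' 60
python3 - <<'E'
from h import *
print(go(manip.get_state(),(575,50,165),(0.1,0.995)))
E
```

```text
time: 3.35
ee_pos: [492.3, 357.3, 167.8]
tool_rot: [0.152, 3.125, 0.009]
ft_force: [1.2, 0.6, -0.4]
width: 0.176
(array([-0.1121, -0.2979,  0.0022]), array([0.37, 0.69, 0.18]))
```

```bash
python3 -m pendant '[[0,-0.015,-0.04,0,0,0,0],[0,-0.03,-0.08,0,0,0,0],[0,-0.046,-0.122,0,0,0,0],[0,-0.062,-0.165,0,0,0,0],[0,-0.078,-0.207,0,0,0,0],[0,-0.094,-0.25,0,0,0,0],[0,-0.105,-0.28,0,0,0,0],[0,-0.112,-0.298,0.0,0.3,0.5,0],[0,-0.112,-0.298,0.0,0.3,0.5,0],[0,-0.112,-0.298,0.0,0.3,0.5,0],[0,-0.112,-0.298,0.0,0.3,0.5,0],[0,-0.112,-0.298,0.0,0.3,0.5,0]]' 60
python3 - <<'E'
from h import *
st=manip.get_state(); im=manip.grab_frame("wrist")[:,:,::-1].copy(); cv2.imwrite("pics/w3.png",im)
print(st["ee_pos"],st["tool_rot"],st["time"],st["ft_force"],abs(st["dq"]).max()); c=cam("wrist",st)
print(proj(c,(574.3,-107,54)),proj(c,(496,-96,74)))
np.save("w3.npy",np.r_[st["ee_pos"],st["tool_rot"]])
E
```

```text
time: 4.55
ee_pos: [574.2, 51.6, 167.1]
tool_rot: [0.149, 3.135, 0.002]
ft_force: [-0.5, -0.1, -0.4]
width: 0.183
[574.15945519  51.58098542 167.11493175] [1.48774789e-01 3.13543227e+00 2.19345371e-03] 4.55 [-0.48007391 -0.13746728 -0.40370907] 0.00441796232135904
[ 79.16439356 208.71979982] [ 45.89674949 118.60614519]
```

View pics/w3.png

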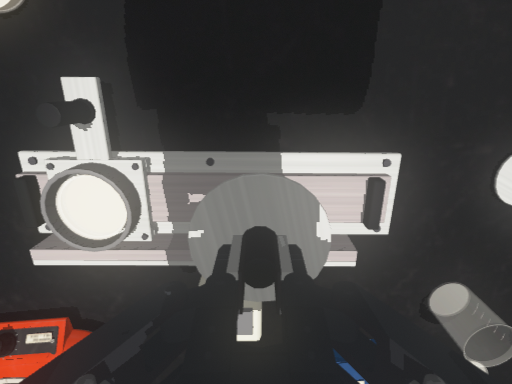

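The wrist view shows the well ring centred near (91,207), the carriage knob's top at about (48,114) and its foot at (85,110), with the lid held level. I'll measure these more precisely.

```bash
python3 - <<'E'
from h import *
a=cv2.imread("pics/w3.png")[60:270,0:170];cv2.imwrite("pics/w3c.png",cv2.resize(a,None,fx=4,fy=4,interpolation=cv2.INTER_CUBIC)[:600])
b=cv2.imread("pics/top0.png")[160:230,235:310];cv2.imwrite("pics/topd.png",cv2.resize(b,None,fx=8,fy=8,interpolation=cv2.INTER_CUBIC))
E
```

```text
(no output)
```

View pics/w3c.png

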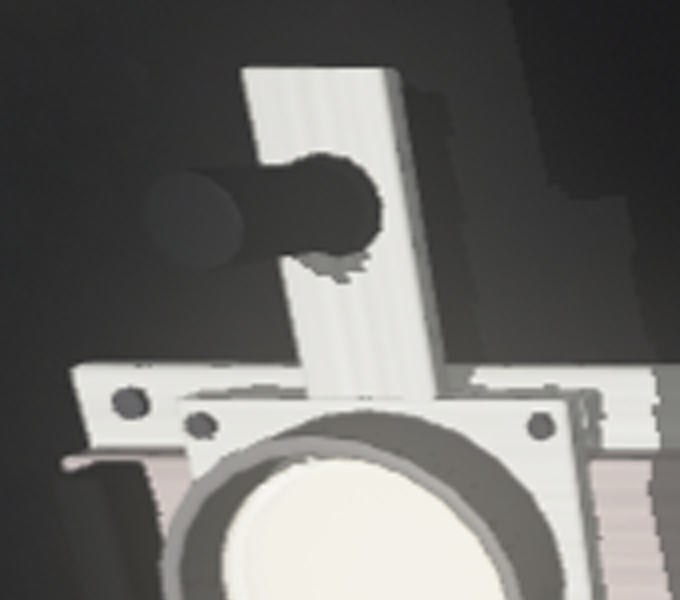

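View pics/topd.png

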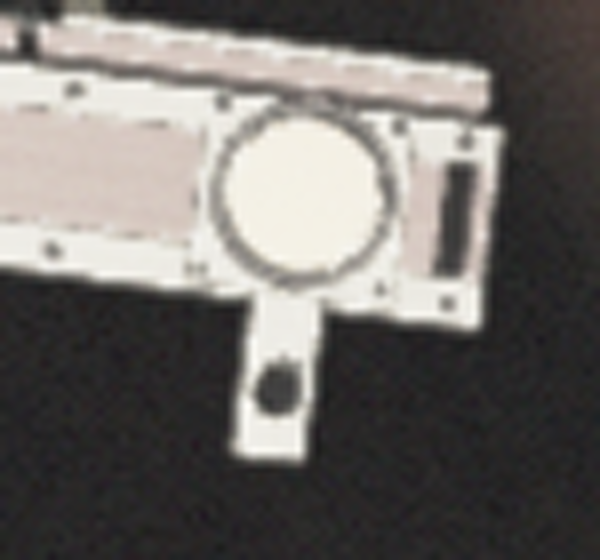

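```bash
python3 -m pendant '[[0,0,-0.025,0,0,0,0],[0,0.01,-0.05,0,0,0,0],[0,0.02,-0.06,0,0,0,0],[0,0.02,-0.06,0,0,0,0],[0,0.02,-0.06,0,0,0,0],[0,0.02,-0.06,0,0,0,0]]' 60
python3 - <<'E'
from h import *
st=manip.get_state(); im=manip.grab_frame("wrist")[:,:,::-1].copy(); cv2.imwrite("pics/w4.png",im)
cv2.imwrite("pics/w4c.png",cv2.resize(im[80:280,40:240],None,fx=3,fy=3,interpolation=cv2.INTER_CUBIC))
print(st["ee_pos"],st["tool_rot"],st["time"],abs(st["dq"]).max())
np.save("w4.npy",np.r_[st["ee_pos"],st["tool_rot"]])
a=cv2.imread("pics/w3.png")[150:270,20:170];cv2.imwrite("pics/w3d.png",cv2.resize(a,None,fx=5,fy=5,interpolation=cv2.INTER_CUBIC))
E
```

```text
time: 5.2
ee_pos: [549.2, -5.6, 167.2]
tool_rot: [0.148, 3.134, 0.002]
ft_force: [0.1, 0.2, -1.1]
width: 0.181
[549.22367438  -5.55832816 167.2094842 ] [1.47638110e-01 3.13426468e+00 2.42724189e-03] 5.2 0.004472765094934107
```

View pics/w4c.png

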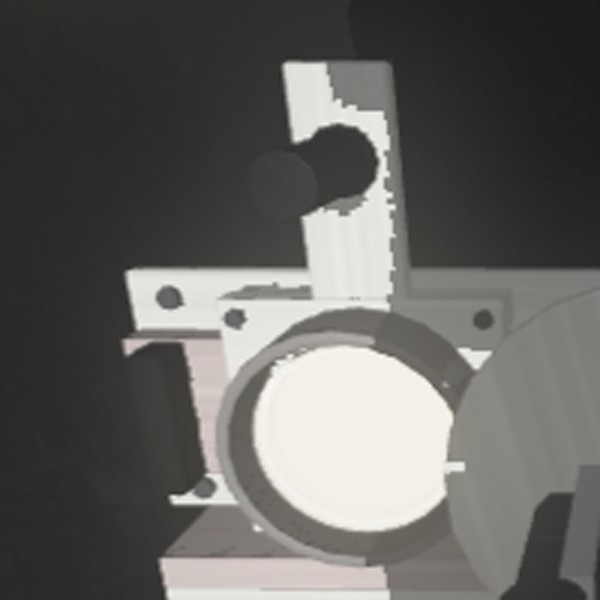

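View pics/w3d.png

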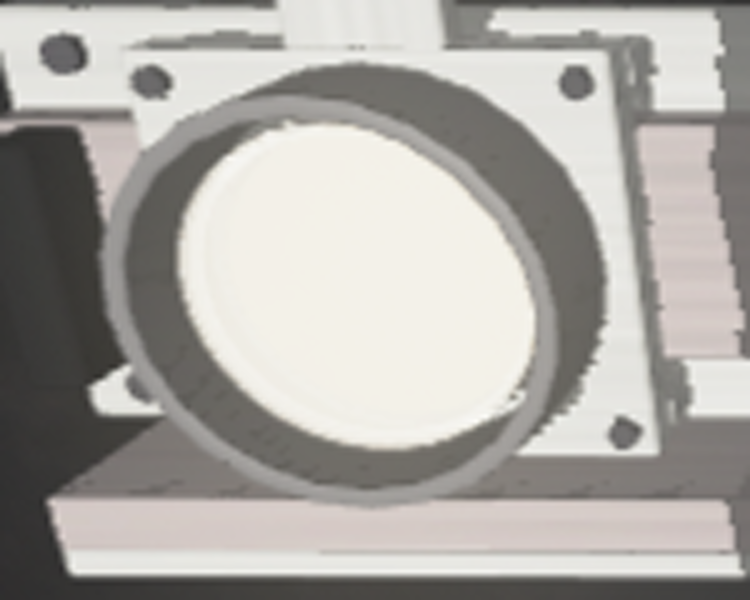

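```bash
cat > fit.py <<'E'
from h import *
from scipy.optimize import least_squares
def C(f): v=np.load(f); return cam("wrist",dict(ee_pos=v[:3],tool_rot=v[3:]))
c3,c4=C("w3.npy"),C("w4.npy")
px=lambda P,o,f:[(o[0]+(u+.5)/f-.5,o[1]+(v+.5)/f-.5) for u,v in P]
P3=px([(103,258),(170,145),(240,104),(285,96),(400,125),(480,185),(535,255),(556,345),(540,410),(505,455),(430,495),(370,506),(280,480),(190,410),(130,340)],(20,150),5)
P4=px([(216,430),(235,375),(280,342),(330,331),(375,335),(240,495),(280,540),(340,566),(390,563),(445,535)],(40,80),3)
def f(X,w3=1,w4=1):
    r=[]
    for c,P,w in((c3,P3,w3),(c4,P4,w4)):
        r+=[w*(np.hypot(*(plane(c,p,X[2])[:2]-X[:2]))-40) for p in P]
    return np.array(r)
s=least_squares(f,(574,-103,54));print("rim both",s.x,s.fun.std())
for w in((1,0),(0,1)):
    g=least_squares(lambda X:f((X[0],X[1],54),*w),(574,-103));print(w,g.x,abs(g.fun).max())
k3=px([(195,220)],(0,60),4)[0];k4=px([(283,185)],(40,80),3)[0]
print("knob",tri([ray(c3,k3),ray(c4,k4)]),plane(c3,k3,74),plane(c4,k4,74))
ct=cam("top")
print("top well",plane(ct,(235+303.5/8-.5,160+196.5/8-.5),54),"knob",plane(ct,(235+278/8-.5,160+388/8-.5),70))
E
python3 fit.py
```

```text
rim both [ 580.60671916 -105.85459521   46.41626495] 1.0191343481110278
(1, 0) [ 577.5536294  -101.28977285] 4.136454023289971
(0, 1) [ 577.28556863 -100.69728814] 1.6127702663210073
knob (array([493.4819857 , -93.71997225,  73.4196722 ]), [np.float64(0.036559846284895794), np.float64(0.03655984628504203)]) [493.44369203 -93.28839776  74.        ] [493.44196205 -93.48154519  74.        ]
top well [ 575.43863742 -101.81006603   54.        ] knob [493.71711913 -92.32234928  70.        ]
```

```bash
python3 - <<'E'
from h import *
a=cv2.imread("pics/w3.png")[165:305,180:340];cv2.imwrite("pics/w3e.png",np.clip(cv2.resize(a,None,fx=4,fy=4,interpolation=cv2.INTER_CUBIC)*1.6,0,255))
E
```

```text
[ WARN:0@0.341] global loadsave.cpp:1063 imwrite_ Unsupported depth image for selected encoder is fallbacked to CV_8U.
```

View pics/w3e.png

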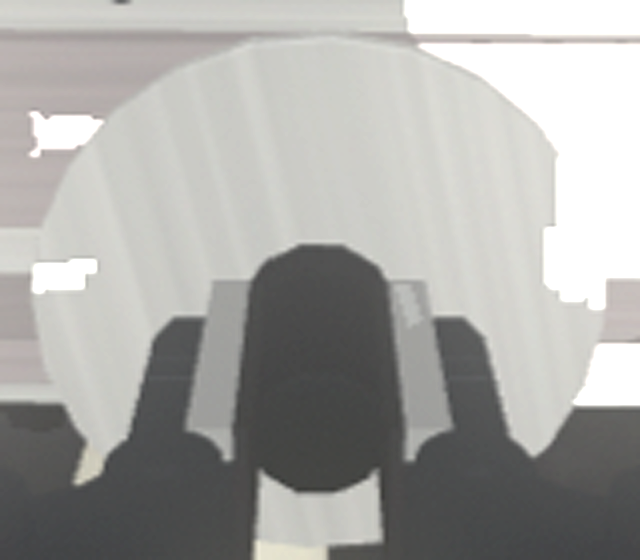

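```bash
cat > lidfit.py <<'E'
from fit import *
E=px([(33,290),(60,390),(110,130),(180,72),(250,42),(330,37),(430,50),(510,100),(555,155),(603,310),(575,405),(540,457)],(180,165),4)
T=manip.calibration("wrist")
ctool=(T["K"],T["T_tool_cam"][:3,:3],T["T_tool_cam"][:3,3])
for fz in(None,26.6):
    def g(X):
        z=X[2] if fz is None else fz
        return np.array([np.hypot(*(plane(ctool,p,z)[:2]-X[:2]))-42 for p in E])
    s=least_squares(g,(0,0,26.));print("lid in tool",s.x,s.fun.round(1))
E
python3 lidfit.py | grep lid
python3 - <<'E'
from h import *
ST=manip.get_state()
print(go(ST,(577.6,-101.6,120),(0.098,0.995)))
E
```

```text
lid in tool [-1.65662053  0.64905234 29.25307865] [ 0.5 -0.2 -0.9 -0.2  0.5  0.   0.8  0.1 -0.8 -0.3 -0.1  0.4]
lid in tool [-0.80790992  0.4641479  26.        ] [-0.4 -1.3 -1.3 -0.4  0.3 -0.1  0.8 -0.  -1.  -0.9 -0.9 -0.5]
(array([-0.0371, -0.093 ,  0.0471]), array([0.09, 0.21, 0.24]))
```

```bash
python3 -m pendant '[[0,-0.01,-0.03,0,0,0,0],[0,-0.025,-0.06,0.01,0,0,0],[0,-0.036,-0.085,0.02,0,0,0],[0,-0.036,-0.0935,0.035,0,0,0],[0,-0.036,-0.0935,0.047,0,0.2,0.2],[0,-0.036,-0.0935,0.047,0,0.2,0.2],[0,-0.036,-0.0935,0.047,0,0.2,0.2],[0,-0.036,-0.0935,0.047,0,0.2,0.2]]' 60
python3 - <<'E'
from h import *
st=manip.get_state();c=cam("wrist",st)
print(go(st,(576.6,-102.1,92),(0.1,0.995)),st["ft_force"])
im=manip.grab_frame("wrist")[:,:,::-1].copy(); cv2.imwrite("pics/w5.png",im)
im=manip.grab_frame("top")[:,:,::-1].copy(); cv2.imwrite("pics/top5.png",cv2.resize(im[130:240,180:320],None,fx=5,fy=5,interpolation=cv2.INTER_CUBIC))
im=manip.grab_frame("scene")[:,:,::-1].copy(); cv2.imwrite("pics/scene5.png",cv2.resize(im[150:240,220:330],None,fx=6,fy=6,interpolation=cv2.INTER_CUBIC))
E
```

```text
time: 6.05
ee_pos: [576.8, -101.1, 120.7]
tool_rot: [0.151, 3.137, 0.002]
ft_force: [-0.0, 0.3, -1.1]
width: 0.174
(array([ 0.0001, -0.0011,  0.0287]), array([0.09, 0.05, 0.24])) [-0.01624523  0.32601718 -1.08765174]
```

View pics/w5.png

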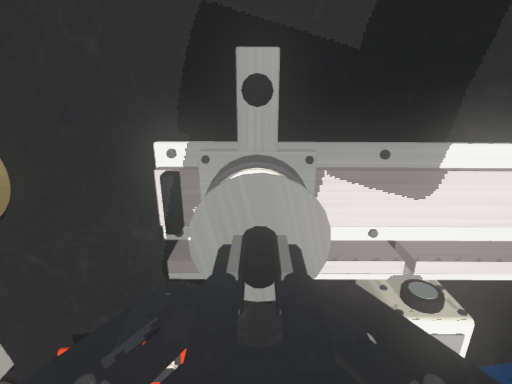

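View pics/scene5.png

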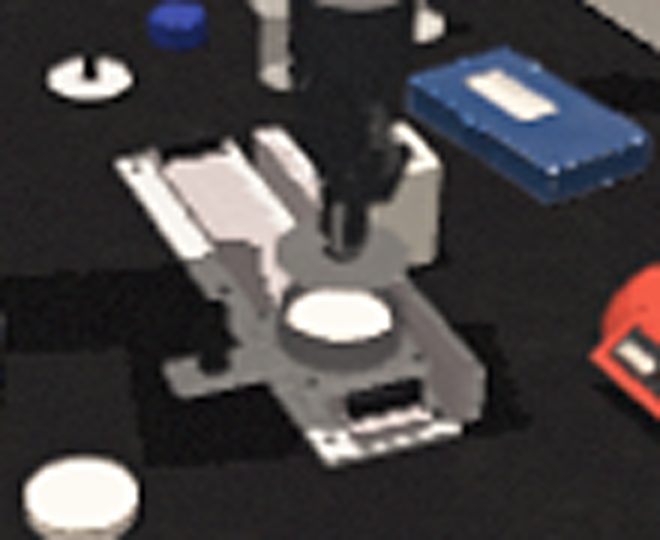

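The wrist view shows the carriage knob at (257,90), the lid centre at about u=260, the corner bolts symmetric about u=257.5, and the lens at (422,294). Lateral alignment is within about 1 mm. I'll check depth from the knob before lowering.

```bash
python3 - <<'E'
from h import *
st=manip.get_state();c=cam("wrist",st)
k=plane(c,(257.5,90),74);print("knob",k)
b=[plane(c,p,39) for p in((205.5,159.5),(309.5,159.5))];print(b, (b[1]-b[0]))
e=plane(c,(172,153.5),12)-plane(c,(385,154.5),12);print(e/np.linalg.norm(e))
L=plane(c,(422,294),60);print("lens",L)
ax=np.array([.995,-.1,0]);print("well from knob",k+85*ax)
E
```

```text
knob [493.67475089 -94.1214928   74.        ]
[array([ 537.07909199, -136.17338983,   39.        ]), array([544.27611794, -61.60210614,  39.        ])] [ 7.19702595e+00  7.45712837e+01 -2.84217094e-14]
[-0.10078081 -0.99490865  0.        ]
lens [652.40197896  16.63369855  60.        ]
well from knob [ 578.24975089 -102.6214928    74.        ]
```

```bash
python3 -m pendant '[[0,-0.0003,-0.0013,0.012,0,0,0.2],[0,-0.0003,-0.0013,0.022,0,0,0.2],[0,-0.0003,-0.0013,0.028,0,0,0.2],[0,-0.0003,-0.0013,0.031,0,0,0.2],[0,-0.0003,-0.0013,0.033,0,0,0.2],[0,-0.0003,-0.0013,0.033,0,0,0.2],[0,-0.0003,-0.0013,0.033,0,0,0.2]]' 40
```

```text
time: 6.9
ee_pos: [577.2, -102.9, 88.0]
tool_rot: [0.157, 3.136, 0.002]
ft_force: [0.8, 0.4, -0.4]
width: 0.178
```

```bash
python3 -m pendant '[[0,0,0,0.001,0,0,0],[0,0,0,0.002,0,0,0],[0,0,0,0.003,0,0,0],[0,0,0,0.003,0,0,0],[0,0,0,0.003,0,0,0]]' 40
python3 - <<'E'
from h import *
im=manip.grab_frame("wrist")[:,:,::-1].copy(); cv2.imwrite("pics/w6.png",im)
E
```

```text
time: 7.4
ee_pos: [577.3, -102.8, 85.0]
tool_rot: [0.157, 3.136, 0.002]
ft_force: [0.2, 0.9, -1.1]
width: 0.176
```

View pics/w6.png

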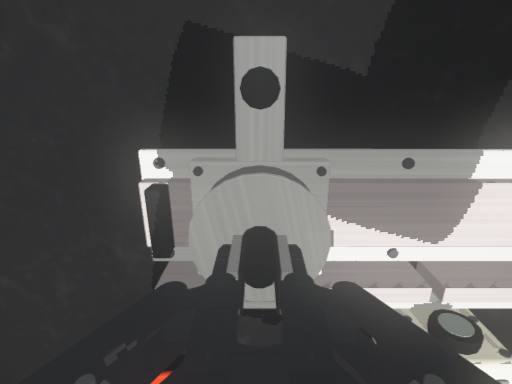

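```bash
python3 -m pendant '[[0,0,0,0.001,0,0,0],[0,0,0,0.0015,0,0,0],[0,0,0,0.0015,0,0,0],[0,0,0,0.0015,0,0,0]]' 40
python3 -m pendant '[[0,0,0,0.001,0,0,0],[0,0,0,0.001,0,0,0],[0,0,0,0.001,0,0,0]]' 40
```

```text
time: 7.85
ee_pos: [577.4, -102.9, 84.7]
tool_rot: [0.157, 3.135, 0.001]
ft_force: [-1.8, 1.1, 7.2]
width: 0.18
time: 8.15
ee_pos: [577.4, -102.9, 84.7]
tool_rot: [0.157, 3.135, 0.001]
ft_force: [-1.9, 0.3, 5.3]
width: 0.182
```

Contact came at TCP z=84.7, which puts the plug's underside at about 48, the seat height. I'll release and raise.

```bash
python3 -m pendant '[[0.03,0,0,0,0,0,0],[0.045,0,0,0,0,0,0],[0.045,0,0,0,0,0,0],[0.045,0,0,0,0,0,0]]' 40
python3 -m pendant '[[0.045,0,0,-0.01,0,0,0],[0.045,0,0,-0.03,0,0,0],[0.045,0.01,0,-0.06,0,0,0],[0.045,0.03,0,-0.08,0,0,0],[0.045,0.05,0,-0.08,0,0,0],[0.045,0.06,0,-0.08,0,0,0],[0.045,0.06,0,-0.08,0,0,0],[0.045,0.06,0,-0.08,0,0,0]]' 40
python3 - <<'E'
from h import *
st=manip.get_state(); im=manip.grab_frame("wrist")[:,:,::-1].copy(); cv2.imwrite("pics/w7.png",im)
np.save("w7.npy",np.r_[st["ee_pos"],st["tool_rot"]]);print(st["ee_pos"],st["ft_force"])
for n,(a,b,c,d) in dict(scene=(150,240,220,330),top=(130,240,180,320)).items():
    im=manip.grab_frame(n)[:,:,::-1].copy(); cv2.imwrite(f"pics/{n}7.png",cv2.resize(im[a:b,c:d],None,fx=5,fy=5,interpolation=cv2.INTER_CUBIC))
E
```

```text
time: 8.55
ee_pos: [577.4, -102.9, 84.5]
tool_rot: [0.157, 3.135, 0.001]
ft_force: [-1.0, -0.1, -0.3]
width: 0.524
time: 9.35
ee_pos: [518.1, -97.2, 164.3]
tool_rot: [0.157, 3.134, 0.001]
ft_force: [-0.9, 0.0, -0.0]
width: 0.525
[518.13880884 -97.18588133 164.33993963] [-0.94793061  0.00910356 -0.02786946]
```

View pics/w7.png

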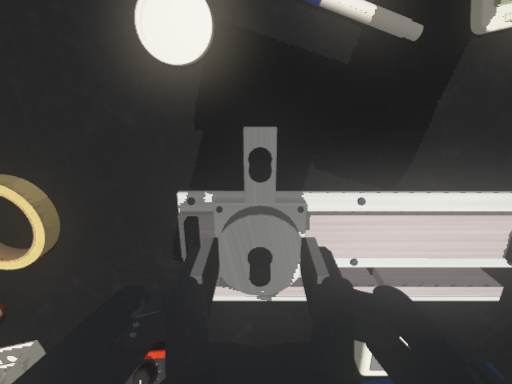

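View pics/scene7.png

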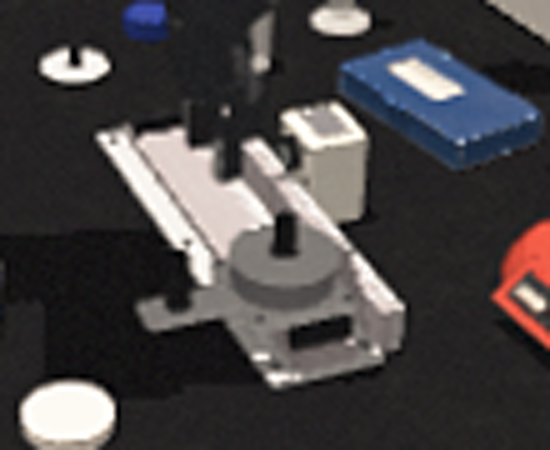

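Both views show the lid sitting flat on the ring, and the carriage hasn't moved. Next I'll work out the knob grasp and the notch position.

```bash
python3 - <<'E'
from h import *
v=np.load("w7.npy");c=cam("wrist",dict(ee_pos=v[:3],tool_rot=v[3:]))
print(proj(c,(493.6,-94,74)),proj(c,(493.6,-94,29)),proj(c,(578,-102.2,88)))
u=np.array([.1,.995,0]);ct=cam("top");A=lambda a,b:(110+(a+.5)/4-.5,140+(b+.5)/4-.5)
k=np.array([493.6,-94,74])
N=plane(ct,A(514,99),38);Lt=plane(ct,A(516,80),60);print(N,"travel",(N-k)@u,"lens",(Lt-k)@u)
kt=plane(ct,(269.2,208),70);print("knob top cam",kt,"travel",(N-kt)@u)
print(go(manip.get_state(),(493.6,-94,59),u))
E
```

```text
[259.78487916 171.6828455 ] [259.66791099 158.48554421] [260.04465267 277.34847804]
[641.13605517  17.25849914  38.        ] travel 125.45581215740366 lens 124.75347254787938
knob top cam [493.7122206  -92.15565172  70.        ] travel 123.60946355709375
(array([0.0253, 0.0007, 0.105 ]), array([0.05, 0.17, 0.02]))
```

```bash
python3 -m pendant '[[0.05,0.0253,0.0007,0.02,0,0,0],[0.05,0.0253,0.0007,0.05,0,0,0],[0.05,0.0253,0.0007,0.08,0,0,0],[0.05,0.0253,0.0007,0.095,0,0,0],[0.05,0.0253,0.0007,0.105,0,0,0],[0.05,0.0253,0.0007,0.105,0,0,0],[0.05,0.0253,0.0007,0.105,0,0,0]]' 60
python3 -m pendant '[[0.03,0,0,0,0,0,0],[0.0,0,0,0,0,0,0],[0.0,0,0,0,0,0,0],[0.0,0,0,0,0,0,0],[0.0,0,0,0,0,0,0],[0.0,0,0,0,0,0,0]]' 60
python3 - <<'E'
from h import *
st=manip.get_state(); im=manip.grab_frame("wrist")[:,:,::-1].copy(); cv2.imwrite("pics/w8.png",im)
u=np.array([.1,.995,0]);Rt=R.from_rotvec(st["tool_rot"]).as_matrix()
print(st["ft_force"],st["moment"],"tool-axes dir of rail +y:",Rt.T@u)
E
```

```text
time: 10.2
ee_pos: [494.2, -94.1, 59.1]
tool_rot: [0.156, 3.134, 0.001]
ft_force: [0.5, 0.6, 0.1]
width: 0.58
time: 10.8
ee_pos: [494.9, -94.4, 60.1]
tool_rot: [0.156, 3.132, -0.0]
ft_force: [-0.4, 0.8, 5.7]
width: 0.184
[-0.44151512  0.75138937  5.67203273] [0.05216824 0.07432301 0.03739757] tool-axes dir of rail +y: [-4.79852997e-04  1.00001238e+00 -1.29155718e-05]
```

View pics/w8.png

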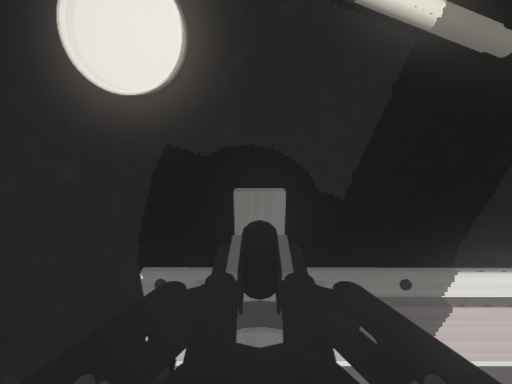

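Gripped. Now I'll slide along the rail (tool +y).

```bash
python3 -m pendant '[[0,0,0.004,0,0,0,0],[0,0,0.012,0,0,0,0],[0,0,0.022,0,0,0,0],[0,0,0.032,0,0,0,0],[0,0,0.042,0,0,0,0],[0,0,0.052,0,0,0,0],[0,0,0.058,0,0,0,0],[0,0,0.06,0,0,0,0],[0,0,0.06,0,0,0,0],[0,0,0.06,0,0,0,0]]' 60
```

```text
time: 11.85
ee_pos: [501.0, -34.3, 60.2]
tool_rot: [0.157, 3.132, 0.0]
ft_force: [1.4, 2.5, 0.8]
width: 0.185
```

```bash
python3 -m pendant '[[0,0,0.004,0,0,0,0],[0,0,0.012,0,0,0,0],[0,0,0.022,0,0,0,0],[0,0,0.032,0,0,0,0],[0,0,0.042,0,0,0,0],[0,0,0.048,0,0,0,0],[0,0,0.05,0,0,0,0],[0,0,0.05,0,0,0,0],[0,0,0.05,0,0,0,0]]' 60
python3 - <<'E'
from h import *
st=manip.get_state(); im=manip.grab_frame("wrist")[:,:,::-1].copy(); cv2.imwrite("pics/w9.png",im)
np.save("w9.npy",np.r_[st["ee_pos"],st["tool_rot"]])
im=manip.grab_frame("top")[:,:,::-1].copy(); cv2.imwrite("pics/top9.png",cv2.resize(im[130:240,180:320],None,fx=5,fy=5,interpolation=cv2.INTER_CUBIC))
im=manip.grab_frame("scene")[:,:,::-1].copy(); cv2.imwrite("pics/scene9.png",cv2.resize(im[150:240,220:330],None,fx=6,fy=6,interpolation=cv2.INTER_CUBIC))
E
```

```text
time: 12.75
ee_pos: [506.1, 15.5, 60.2]
tool_rot: [0.157, 3.131, 0.001]
ft_force: [1.6, -0.7, -0.1]
width: 0.184
```

View pics/scene9.png

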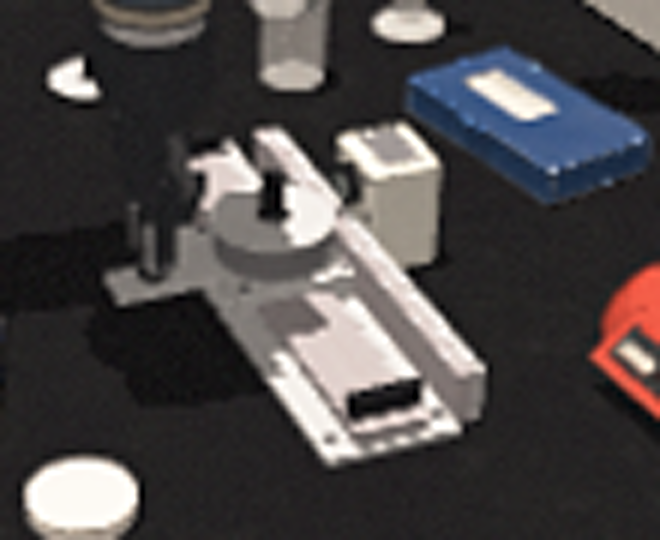

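View pics/top9.png

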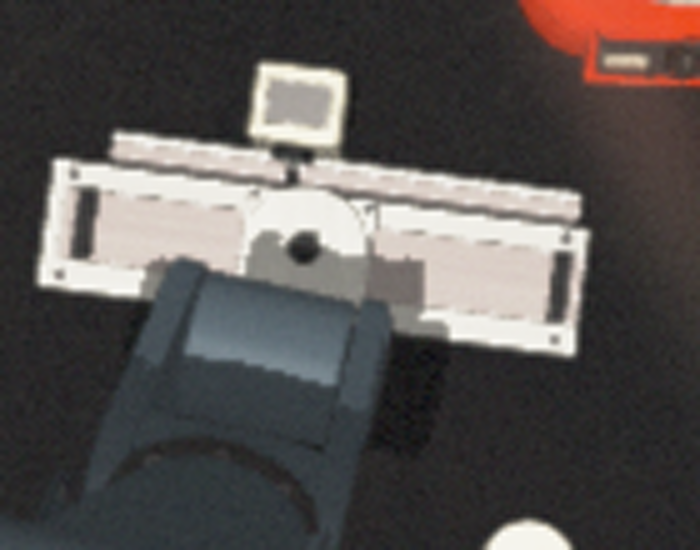

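The lid is still flat, with roughly 15 mm to go. I'll take fine steps now and watch the force.

```bash
python3 -m pendant '[[0,0,0.003,0,0,0,0],[0,0,0.006,0,0,0,0],[0,0,0.008,0,0,0,0],[0,0,0.008,0,0,0,0]]' 60|sed -n '2p;4p'
for i in 1 2 3; do python3 -m pendant '[[0,0,0.001,0,0,0,0],[0,0,0.0015,0,0,0,0],[0,0,0.0015,0,0,0,0]]' 60|sed -n '2p;4p'; done
```

```text
ee_pos: [506.9, 23.9, 60.2]
ft_force: [-0.0, -1.2, -0.4]
ee_pos: [507.1, 25.7, 60.2]
ft_force: [1.1, 0.1, -0.0]
ee_pos: [507.3, 27.7, 60.2]
ft_force: [0.9, 3.5, -0.2]
ee_pos: [507.4, 29.4, 60.2]
ft_force: [0.8, 2.0, -0.4]
```

```bash
for i in 1 2 3; do python3 -m pendant '[[0,0,0.0005,0,0,0,0],[0,0,0.0010,0,0,0,0],[0,0,0.0010,0,0,0,0]]' 60|sed -n '2p;4p'; done
```

```text
ee_pos: [507.5, 30.2, 60.2]
ft_force: [0.7, -0.6, -1.0]
ee_pos: [507.6, 31.1, 60.2]
ft_force: [0.7, -1.3, -0.5]
ee_pos: [507.7, 32.0, 60.2]
ft_force: [0.3, -2.1, 0.0]
```

```bash
for i in 1 2 ; do python3 -m pendant '[[0,0,0.0005,0,0,0,0],[0,0,0.0010,0,0,0,0],[0,0,0.0010,0,0,0,0]]' 60|sed -n '2p;4p'; done
python3 - <<'E'
from h import *
st=manip.get_state(); im=manip.grab_frame("wrist")[:,:,::-1].copy(); cv2.imwrite("pics/w10.png",im)
im=manip.grab_frame("top")[:,:,::-1].copy(); cv2.imwrite("pics/top10.png",cv2.resize(im[140:200,210:280],None,fx=8,fy=8,interpolation=cv2.INTER_CUBIC))
E
```

```text
ee_pos: [507.8, 32.8, 60.2]
ft_force: [0.1, -4.5, -1.4]
ee_pos: [507.8, 33.1, 60.2]
ft_force: [-0.9, -6.8, -0.6]
```

View pics/top10.png

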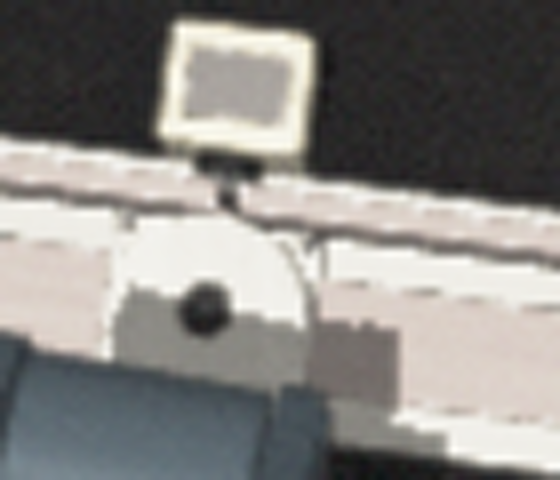

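View pics/w10.png

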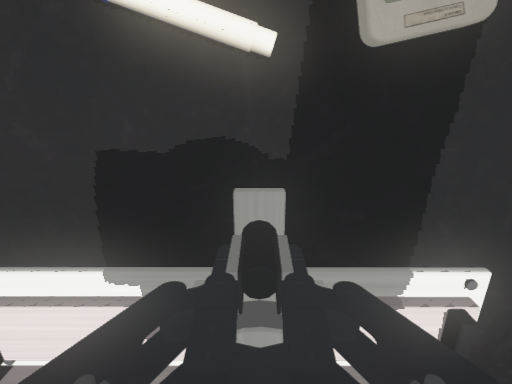

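The force has risen to -6.8 N and the tool is held at y=33.1, short of its commanded position. The ball seems to be in the notch and bearing on its far side. I'll probe the near side to find the centre.

```bash
for i in 1 2 3 4; do python3 -m pendant '[[0,0,-0.0005,0,0,0,0],[0,0,-0.001,0,0,0,0],[0,0,-0.001,0,0,0,0]]' 60|sed -n '2p;4p'; done
```

```text
ee_pos: [507.8, 32.5, 60.2]
ft_force: [-0.5, -0.7, 0.4]
ee_pos: [507.7, 31.8, 60.2]
ft_force: [0.4, 1.0, -0.5]
ee_pos: [507.6, 30.9, 60.2]
ft_force: [0.8, 1.1, -0.3]
ee_pos: [507.5, 30.0, 60.2]
ft_force: [2.0, 2.1, -1.0]
```

```bash
for i in 1 2; do python3 -m pendant '[[0,0,-0.0005,0,0,0,0],[0,0,-0.001,0,0,0,0],[0,0,-0.001,0,0,0,0]]' 60|sed -n '2p;4p'; done
```

```text
ee_pos: [507.4, 29.3, 60.2]
ft_force: [1.4, 5.0, -0.6]
ee_pos: [507.4, 29.0, 60.2]
ft_force: [2.1, 6.5, -0.7]
```

The walls are symmetric: +6.5 N at y=29.0 and -6.8 N at y=33.1. That puts the notch centre at y≈31.05, so I'll go there and settle.

```bash
python3 -m pendant '[[0,0,0.001,0,0,0,0],[0,0,0.0021,0,0,0,0],[0,0,0.0021,0,0,0,0],[0,0,0.0021,0,0,0,0],[0,0,0.0021,0,0,0,0],[0,0,0.0021,0,0,0,0],[0,0,0.0021,0,0,0,0]]' 60
python3 - <<'E'
from h import *
st=manip.get_state();print(st["ee_pos"],st["ft_force"],abs(st["dq"]).max(),st["time"])
k=np.array([493.6,-94,0]);print("travel", (st["ee_pos"]-np.array([494.9,-94.4,60]))@[.1,.995,0])
im=manip.grab_frame("top")[:,:,::-1].copy(); cv2.imwrite("pics/top11.png",cv2.resize(im[130:250,110:310],None,fx=4,fy=4,interpolation=cv2.INTER_CUBIC))
im=manip.grab_frame("scene")[:,:,::-1].copy(); cv2.imwrite("pics/scene11.png",cv2.resize(im[140:240,170:330],None,fx=5,fy=5,interpolation=cv2.INTER_CUBIC))
E
```

```text
time: 18.3
ee_pos: [507.6, 30.9, 60.2]
tool_rot: [0.159, 3.131, 0.004]
ft_force: [-0.1, -2.6, -0.7]
width: 0.186
[507.58238905  30.89857183  60.17491353] [-0.05145232 -2.59926445 -0.7421429 ] 0.0018570539705164337 18.3
travel 125.94031787566297
```

View pics/top11.png

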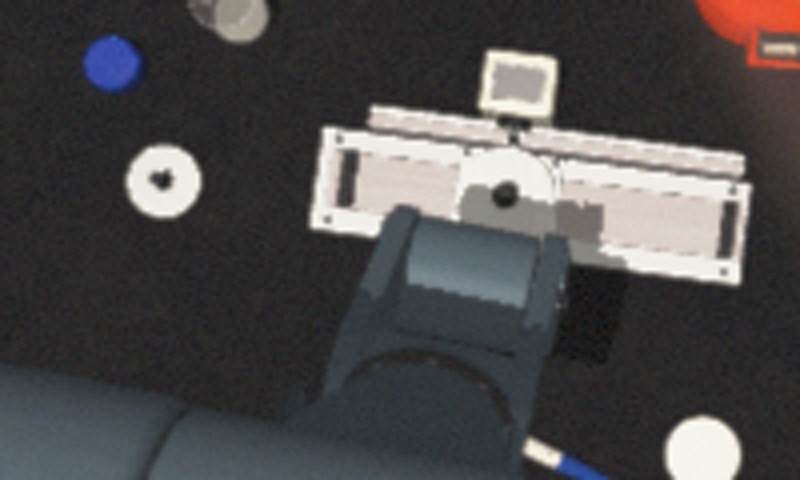

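View pics/scene11.png

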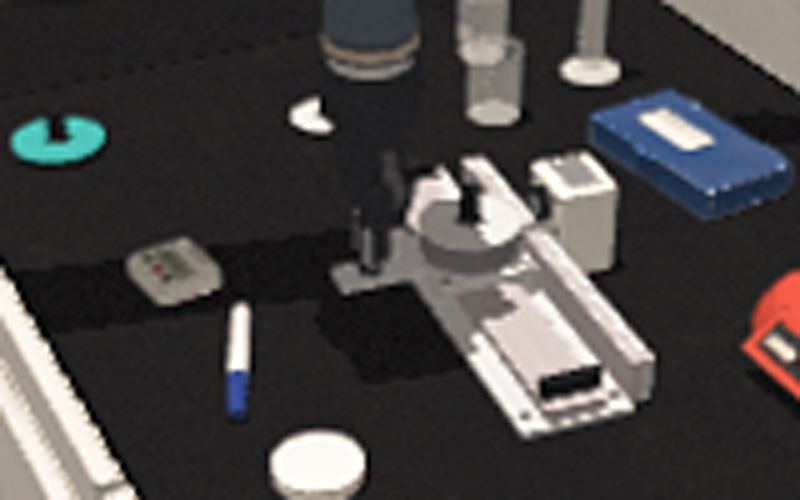

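```bash
python3 - <<'E'
from h import *
ct=cam("top");A=lambda a,b:(110+(a+.5)/4-.5,130+(b+.5)/4-.5)
u=np.array([.1,.995,0])
N=plane(ct,A(514.5,138),38);K=plane(ct,A(505,194),88);print(N,K,"lid - notch along rail",(K-N)@u)
E
python3 -m pendant '[[0,0,-0.0002,0,0,0,0],[0,0,-0.0002,0,0,0,0],[0,0,-0.0002,0,0,0,0],[0,0,-0.0002,0,0,0,0],[0,0,-0.0002,0,0,0,0]]' 60
python3 -c "
from h import *
s=manip.get_state();print(s['ft_force'],abs(s['dq']).max())"
```

```text
[642.01653153  16.85731128  38.        ] [588.31199361  21.17967455  88.        ] lid - notch along rail -1.0697023327932247
time: 18.9
ee_pos: [507.6, 30.9, 60.2]
tool_rot: [0.159, 3.131, 0.005]
ft_force: [0.2, 0.5, -2.0]
width: 0.187
[ 0.17929104  0.51554299 -1.95154428] 0.0012223598594444478
```

```bash
python3 -c "
from cell import manip
print(manip.finish_job())"
```

```text
the job is handed in; nothing more can be done
None
```

The lid is on the carriage's well, the carriage is in the notch opposite the reading head, and I handed the job in at about 19 s, still gripping the knob.

- **Lid:** I took the larger lid that isn't turquoise. It touched down with its underside at about 48 mm, which is the seat height. The camera views after release and after the slide show it lying flat.
- **Notch:** As the carriage slid I felt the ball pull in. It then resisted on both sides, with 6.5 N at tool y 29.0 and 6.8 N at 33.1. I settled near the middle, at y 30.9, after about 126 mm of travel. At the end the arm was still and the push along the rail was about 0.5 N.
- **Checks that disagreed:**
    - My pre-slide camera estimates of the travel were 124–125 mm, against the 126 mm I felt.
    - The last top picture puts the lid 1 mm short of the notch. That is within the 2 mm camera calibration error, so I trusted the force.
    - The first estimate of the well's position was several millimetres off, and I corrected it with closer wrist-camera views before placing the lid.
- **Other things on the bench:** I saw no sign that any of them moved, but I didn't measure them at the end and the arm hid some from view.

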